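Sift the small brake nuts out of the mixed nuts

TASK

Take the hand sieve by its wooden grip, hold it level over the grey tray and shake it from side to side until all four small nuts have dropped into the tray and only the three large nuts are left in the sieve. Then set the sieve, with the large nuts in it, back upright on the middle of its white board and let go. Keep the sieve level throughout and do not disturb the hub cap, clamp or hammer.

Things in the scene. Friction and masses are not known exactly. Their poses are not given: they have to be found in the camera images.
- sieve: Loose hand sieve of smooth aluminium sheet with a wooden grip, about 200 g empty (varies by a sixth). Pan 138 mm (x) by 124 mm (y) outside, walls 3 mm thick, 30 mm high, floor 3 mm. Origin: centre of the flat underside, z up. The grip (see sieve_grip) is on the +y wall. Nuts begin to slide on the floor when it is accelerated along x at about 4 m/s2 or more; gentle handling leaves them in place.
- sieve_grip (a point): Centre of the grasp on the wooden grip, at (0, 92, 69) mm from the sieve's origin, axes as the sieve's. The grip is a flat tab 10 mm thick, 95 mm wide (along x, too wide for a gripper) and 85 mm long; this point is 30 mm below its top edge. It leans outward 35 degrees from vertical: pinch it through its thickness, fingers pointing along (0, -0.574, -0.819) in the sieve's frame.
- tray: Fixed grey open catch tray, 290 mm (x) by 250 mm (y) outside, 40 mm high, walls and floor 4 mm. Origin: centre of the underside, on the ledge. It may stand to the left or the right.
- board: Fixed square white laminate board, 200 by 200 mm, 15 mm thick, on which the sieve is kept. Origin: centre of its underside, on the ledge. It may be left or right of the tray.
- hub_cap: White nylon hub cap, 68 mm across, 21 mm high; bystander. Origin: centre of underside.
- clamp: Steel wheel lock clamp, 75 mm long, 44 mm high; bystander. Origin: centre of underside.
- hammer: Ball-peen hammer with ash handle, lying; bystander. Its x axis runs along the handle towards the head.
- small_nut0: Small dark steel hexagon nut, 13 mm across flats, 10 mm high, 11 g. Lies on the sieve's blank middle strip at the start. Origin: its centre. Passes the holes.
- small_nut1: Small dark steel hexagon nut, 13 mm across flats, 10 mm high, 11 g. Lies on the sieve's blank middle strip at the start. Origin: its centre. Passes the holes.
- small_nut2: Small dark steel hexagon nut, 13 mm across flats, 10 mm high, 11 g. Lies on the sieve's blank middle strip at the start. Origin: its centre. Passes the holes.
- small_nut3: Small dark steel hexagon nut, 13 mm across flats, 10 mm high, 11 g. Lies on the sieve's blank middle strip at the start. Origin: its centre. Passes the holes.
- large_nut0: Large dark steel hexagon nut, 28 mm across flats, 12 mm high, 30 g. Lies in the sieve at the start. Origin: its centre. Too big for the holes.
- large_nut1: Large dark steel hexagon nut, 28 mm across flats, 12 mm high, 30 g. Lies in the sieve at the start. Origin: its centre. Too big for the holes.
- large_nut2: Large dark steel hexagon nut, 28 mm across flats, 12 mm high, 30 g. Lies in the sieve at the start. Origin: its centre. Too big for the holes.
- sieve_floor (a point): Middle of the sieve's floor, on its upper face, 3 mm above the sieve's origin; axes as the sieve's. The floor's middle strip, 40 mm wide in x and full length in y, is blank. On each side are two staggered columns of 19 mm square holes, 20 to 39 and 43 to 62 mm from the middle line (in x), with ribs 4 to 5 mm wide between.
Mind the look-alikes: they are no part of the job. What is shaped like the large_nut0 but orange is not meant.

How it is judged:
On the way, in this order (a step that is already met when the one before it is completed fails the run):
1. the sieve is held over the tray, clear of it, with all four small nuts still in it (horizontal distance between sieve and tray below 0.13 m and z of sieve in the frame of tray above 0.03 m and distance between each of small_nut0, small_nut1, small_nut2, small_nut3 and sieve below 0.095 m and z of each of small_nut0, small_nut1, small_nut2, small_nut3 in the frame of sieve above 0 m), for 0.1 s.
2. all four small nuts have dropped into the tray while the sieve, with the large nuts in it, is still held over the tray (horizontal distance between sieve and tray below 0.13 m and z of sieve in the frame of tray above 0.03 m and x of small_nut0 in the frame of tray between -0.142 and 0.142 m and y of small_nut0 in the frame of tray between -0.122 and 0.122 m and z of each of small_nut0, small_nut1, small_nut2, small_nut3 in the frame of tray below 0.035 m and x of small_nut1 in the frame of tray between -0.142 and 0.142 m and y of small_nut1 in the frame of tray between -0.122 and 0.122 m and x of small_nut2 in the frame of tray between -0.142 and 0.142 m and y of small_nut2 in the frame of tray between -0.122 and 0.122 m and x of small_nut3 in the frame of tray between -0.142 and 0.142 m and y of small_nut3 in the frame of tray between -0.122 and 0.122 m and x of large_nut0 in the frame of sieve between -0.067 and 0.067 m and y of large_nut0 in the frame of sieve between -0.06 and 0.06 m and z of large_nut0 in the frame of sieve between 0 and 0.045 m and x of large_nut1 in the frame of sieve between -0.067 and 0.067 m and y of large_nut1 in the frame of sieve between -0.06 and 0.06 m and z of large_nut1 in the frame of sieve between 0 and 0.045 m and x of large_nut2 in the frame of sieve between -0.067 and 0.067 m and y of large_nut2 in the frame of sieve between -0.06 and 0.06 m and z of large_nut2 in the frame of sieve between 0 and 0.045 m), for 0.1 s.
At the end, for the whole second after the job is handed in: All four small nuts lie in the tray; all three large nuts lie in the sieve; the sieve stands level (within 3 degrees) on its board, its middle within 35 mm of the board's middle; everything is at rest and released (x of small_nut0 in the frame of tray between -0.142 and 0.142 m and y of small_nut0 in the frame of tray between -0.122 and 0.122 m and z of each of small_nut0, small_nut1, small_nut2, small_nut3 in the frame of tray below 0.035 m and linear speed of each of small_nut0, small_nut1, small_nut2, small_nut3, large_nut0, large_nut1, large_nut2 below 0.05 m/s and x of small_nut1 in the frame of tray between -0.142 and 0.142 m and y of small_nut1 in the frame of tray between -0.122 and 0.122 m and x of small_nut2 in the frame of tray between -0.142 and 0.142 m and y of small_nut2 in the frame of tray between -0.122 and 0.122 m and x of small_nut3 in the frame of tray between -0.142 and 0.142 m and y of small_nut3 in the frame of tray between -0.122 and 0.122 m and x of large_nut0 in the frame of sieve between -0.067 and 0.067 m and y of large_nut0 in the frame of sieve between -0.06 and 0.06 m and z of large_nut0 in the frame of sieve between 0 and 0.045 m and x of large_nut1 in the frame of sieve between -0.067 and 0.067 m and y of large_nut1 in the frame of sieve between -0.06 and 0.06 m and z of large_nut1 in the frame of sieve between 0 and 0.045 m and x of large_nut2 in the frame of sieve between -0.067 and 0.067 m and y of large_nut2 in the frame of sieve between -0.06 and 0.06 m and z of large_nut2 in the frame of sieve between 0 and 0.045 m and horizontal distance between sieve and board below 0.035 m and z of sieve in the frame of board between 0.011 and 0.019 m and angle between sieve's own z axis and vertical below 0.05 rad and linear speed of sieve below 0.02 m/s); the robot touches nothing.
It fails at once if the sieve is tipped more than 15 degrees (angle between sieve's own z axis and vertical above 0.26 rad).
It fails at once if a bystander (hub cap, clamp, hammer) is shifted more than 25 mm (distance of any of hub_cap, clamp, hammer from where it was at the start of the episode above 0.025 m).
It also fails if it takes over 67 s, if anything falls off the work surface, if the arm or the gripper's body presses on something with over 40 N, if the wrist force passes 120 N, or if a joint passes its speed limit or range.

ROBOT

A 7-joint arm with a two-finger parallel gripper is mounted at the origin on the work surface. World frame = base frame: x ahead of the robot, y to its left, z up, the work surface at z = 0. Lengths are in m, angles in rad, forces in N, time in s.
With the tool pointing down it reaches from about 0.425 to 1.025 m from the base axis. Payload 9.4 kg.
Tool frame: the origin (TCP) lies midway between the tips of the shut fingers; the grasp point (between the pads) lies 19 mm behind it; y points along the fingers, x is the direction in which the jaws open and shut, and the axes are right-handed (so a half turn about y gives the same grasp; the last joint's range is limited). The gripper opens to 93 mm and grips with 3 to 60 N. Pads are 15 mm wide; open, the fingers measure 128 mm over their backs; the gripper's body (75 mm by 188 mm) begins 65 mm behind the grasp point.
Start: joints at [1.271, 0.599, -0.003, 1.599, 0.002, 0.943, -0.08], TCP at [0.16, -0.707, 0.219] pointing down, gripper open.
Joint ranges: [-2.57, 2.57], [-0.35, 1.97], [-1.29, 1.29], [0.11, 2.56], [-1.05, 4.19], [0.11, 1.86], [-2.63, 2.63]. Speed limits (rad/s): [2.22, 2.22, 3.01, 3.01, 3.14, 3.14, 3.14].

INTERFACE

Orientations are given as [roll, pitch, yaw] about the fixed x, y, z axes, in that order (R = Rz(yaw) Ry(pitch) Rx(roll)).
In Python, from cell import manip, eyes, workorder, finder gives the robot as it stands.
- The arm moves only by the tool step_arm, never from a script. Its argument "targets" is a list of rows, each a list of 3 entries, a list of its own where there are three numbers: the shift along the tool's x, y, z in cm, then the turn about the tool's y in degrees, then the closure, from 0 (fully open) to 1 (shut). A call has 1 to 20 rows; each row shifts and turns the commanded pose from where the row before left it, along the tool's axes as they then stand; what a row does not reach is not made up. A row lasts 1/8 s, in which the tool goes at most 62.5 mm and 10.7 degrees, less where a joint would pass 70% of its speed; a pose out of reach is approached as far as the arm can. A call is refused whole if a number of a shift passes 6.25 or a number of a turn 10.7, either way. A call with a gripper value outside its range is refused whole. The fingers move at their own pace and stop on an object; "force" is the grip in N (left out, the last holds). Time passes only in rows, so rows that do not move let the fingers close. It gives the time, the measured TCP pose, the force and the opening at its end, in the units of the state.
- manip.read_state(): the state, without advancing time (a new reading comes with each control period).
- eyes.get_image(name): name is "side" or "top" or "wrist"; returns a dict with "img" (420x560x3 uint8, red, green, blue), "mtx" (3x3 intrinsics, pixels), "pose" (4x4, takes a point from camera to world coordinates). Camera axes: x right, y down, z forward; pixel columns grow to the right and rows downward; lengths in m; the calibration is good to about 2 mm. A picture is of the moment at which its call begins. There is no depth.
- workorder.job_done(): hands the job in, once; it reports no verdict.
Trained networks look in a picture, given as the dict that the camera call returned (one of the last four; its "shot" number tells which), for a name from the list of things; names that differ only in an ending like _2 or _b are one class to them, and where a whole thing is asked for, a point or a joint stands for the part that bears it (a point fixed in the world has none). Each returns a list of dicts, best first, with "confidence" (0 to 1); they miss things now and then, are a little off and sometimes report something else, mostly with a low value. They report only what shows in the picture. A call takes as long as a camera call. They do not tell look-alikes from the thing itself.
- finder.look_for(thing, picture): "location" ([x, y, z] in m, in world coordinates, good to about 4 mm: the middle of the surface that is visible of it).
- finder.masks_of(thing, picture): "mask" (420x560 bool, what is visible of it).
- finder.pinpoint(thing, picture): "location" ([x, y, z] in m, in world coordinates, good to about 4 mm: a listed point, or the origin of a listed thing).
The state is a dict: "clock": time; "joints": joint angles; "qvel": joint speeds; "effort": joint torques, N m; "tcp_pos": TCP position; "tool_rot": TCP orientation; "wrist_force": force on the tool from outside, world axes, zero at the start; "wrist_torque": the same for the moment, N m; "finger_gap": finger opening in m.
Only numpy, scipy, OpenCV 4.12 (cv2) and the standard library are available. Lean on these libraries where they do the work, as an engineer would, in place of code of your own. Each camera call takes 0.05 s, during which the arm holds its last target.

## Working session

There is one attempt and no reset: what is moved stays moved. The work goes in short steps, Python scripts to look and compute and a tool call to move; the robot and the scene stay as the last step left them, time stands still between calls to the robot, and variables do not carry over. Pictures are saved under pics/ and viewed, and the job is handed in when it is done.

Besides the shell and the picture viewer there is one more tool, called after "Request:" by a JSON object that holds its "api" and its "payload", one argument or row to a line. step_arm: Moves the arm, as the interface text tells. Its arguments: {"type":"object","properties":{"targets":{"type":"array"},"force":{"type":"number"}},"required":["targets"]}

```bash
mkdir -p pics; ls; python3 - <<'E'
from cell import manip, eyes, workorder, finder
import cv2
s=manip.read_state(); print({k:s[k] for k in s})
for n in ["side","top"]:
    p=eyes.get_image(n); cv2.imwrite(f"pics/{n}0.png",p["img"][:,:,::-1]); print(n,p["pose"].round(3).tolist(),p["mtx"].tolist())
    for t in ["sieve","sieve_grip","tray","board","hub_cap","clamp","hammer","small_nut0","large_nut0","sieve_floor"]:
        r=finder.pinpoint(t,p); print(t,[(d["confidence"],[round(float(x),3) for x in d["location"]]) for d in r][:8])
E
```

```text
pics
{'clock': 0.0, 'joints': array([ 1.27133883,  0.60010355, -0.00251521,  1.60011287,  0.00182391,
        0.94290233, -0.07981638]), 'qvel': array([-0.00060743, -0.00104839, -0.00015314,  0.0008266 , -0.00050338,
       -0.00055979,  0.00097605]), 'effort': array([ 4.64959408e-05, -7.65066361e+01,  1.49750613e+00, -2.52356154e+01,
       -5.24229091e-02,  1.70340511e-02,  1.08358267e-04]), 'tcp_pos': array([ 0.16001996, -0.70662812,  0.21778205]), 'tool_rot': array([-1.57097165e+00,  1.51472173e-03, -1.34800595e+00]), 'wrist_force': array([0.08179204, 0.31670065, 0.29011533]), 'wrist_torque': array([ 0.03932845, -0.00266101, -0.02407442]), 'finger_gap': 0.09288479559789999}
side [[-0.871, -0.303, 0.387, 0.317], [-0.492, 0.521, -0.698, 0.531], [0.01, -0.798, -0.603, 0.505], [0.0, 0.0, 0.0, 1.0]] [[379.22501812819837, 0.0, 281.61690204656935], [0.0, 379.22501812819837, 215.26888980019757], [0.0, 0.0, 1.0]]
sieve [(0.74, [0.552, 0.174, 0.017]), (0.26, [0.557, 0.176, 0.002])]
sieve_grip [(0.94, [0.529, 0.261, 0.083])]
tray [(0.88, [0.57, -0.188, 0.001]), (0.33, [0.554, 0.178, 0.001])
[... 770 characters left out ...]
e [(0.61, [0.552, 0.172, 0.013])]
sieve_grip [(0.88, [0.528, 0.262, 0.087]), (0.5, [0.55, 0.171, 0.014])]
tray [(0.58, [0.571, -0.188, 0.003])]
board [(0.81, [0.555, 0.18, 0.002])]
hub_cap [(0.71, [0.366, -0.046, -0.003])]
clamp [(0.96, [0.778, 0.169, 0.001]), (0.63, [0.508, 0.162, 0.023])]
hammer [(0.84, [0.787, -0.103, 0.0])]
small_nut0 [(0.6, [0.546, 0.188, 0.023]), (0.51, [0.534, 0.21, 0.021]), (0.46, [0.55, 0.154, 0.022]), (0.41, [0.557, 0.131, 0.022])]
large_nut0 [(0.53, [0.509, 0.162, 0.018]), (0.5, [0.638, 0.361, 0.001]), (0.46, [0.528, 0.352, 0.008]), (0.44, [0.585, 0.218, 0.023]), (0.4, [0.602, 0.156, 0.024])]
sieve_floor [(0.96, [0.55, 0.174, 0.019]), (0.26, [0.512, 0.161, 0.02])]
```

View pics/side0.png

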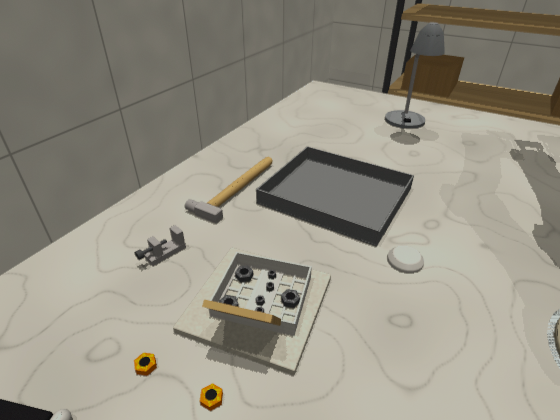

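View pics/top0.png

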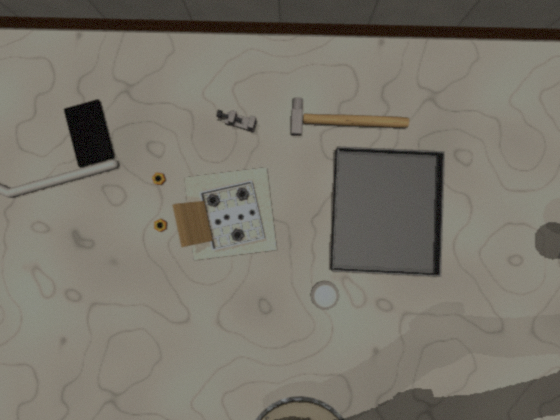

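The top view shows the sieve on its board around pixel (235,213), with the grip to the left at (193,223). The tray is at (387,212), the hub cap at (325,295), the hammer at (340,118) and the clamp at (238,122). The orange look-alikes at (160,178) and (160,225) are on the left. Next I'll check the interface documentation and get the sieve's yaw.

View pics/crop.png

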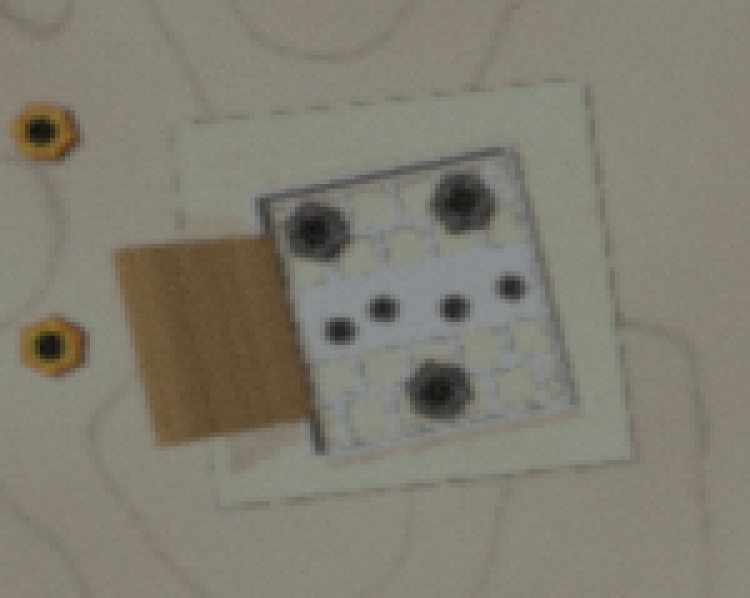

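View pics/w0.png

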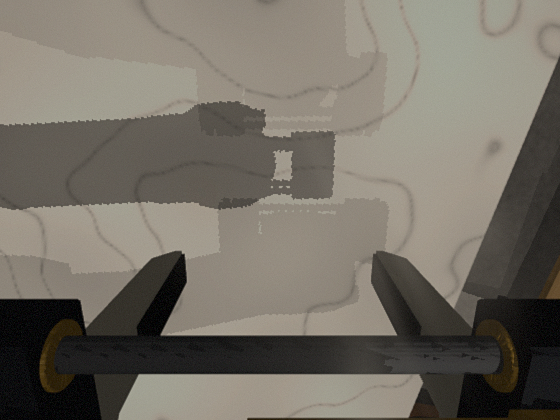

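The sieve yaw is about 14.5°. The moves only allow a turn about the tool's own (vertical) axis, so the tool can't be leaned 35° to match the grip. Vertical pads closing on the leaning tab would swing the sieve past its tip limit. The feasible substitute is to pinch the pan's +x wall near its middle, in the gap between the two large nuts. I'll start with the turn in place.

Request:
{"api": "step_arm", "payload": {
  "targets": [
    [[0,0,0],-10.2,0.3],
    [[0,0,0],-10.2,0.6],
    [[0,0,0],-10.2,0.6],
    [[0,0,0],-10.2,0.6],
    [[0,0,0],-10.2,0.6],
    [[0,0,0],-10.2,0.6],
    [[0,0,0],-10.2,0.6],
    [[0,0,0],-10.2,0.6],
    [[0,0,0],-10.2,0.6],
    [[0,0,0],0,0.6]
  ],
  "force": 20
}}

```text
clock: 2.65
tcp_pos: [0.1598, -0.7072, 0.2185]
tool_rot: [-1.571, -0.0, 0.253]
wrist_force: [0.4, 0.1, 0.6]
finger_gap: 0.0369
```

Request:
{"api": "step_arm", "payload": {
  "targets": [
    [[1.8,0,2.1],0,0.6],
    [[3.7,0,4.2],0,0.6],
    [[3.7,0,4.2],0,0.6],
    [[3.7,0,4.2],0,0.6],
    [[3.7,0,4.2],0,0.6],
    [[3.7,0,4.2],0,0.6],
    [[3.7,0,4.2],0,0.6],
    [[3.7,0,4.2],0,0.6],
    [[3.7,0,4.2],0,0.6],
    [[3.7,0,4.2],0,0.6],
    [[3.7,0,4.2],0,0.6],
    [[3.7,0,4.2],0,0.6],
    [[3.7,0,4.2],0,0.6],
    [[3.7,0,4.2],0,0.6],
    [[3.7,0,4.2],0,0.6],
    [[3.7,0,4.2],0,0.6],
    [[3.7,0,4.2],0,0.6],
    [[3.7,0,4.2],0,0.6],
    [[1.8,0,2.2],0,0.6],
    [[0,0,0],0,0.6]
  ]
}}

```text
clock: 5.15
tcp_pos: [0.6135, 0.1957, 0.2184]
tool_rot: [-1.569, -0.0, 0.254]
wrist_force: [0.2, -0.1, -0.3]
finger_gap: 0.0372
```

```bash
python3 - <<'E'
from cell import manip, eyes, workorder, finder
import cv2, numpy as np
s=manip.read_state(); print(s["clock"],s["tcp_pos"],s["tool_rot"],s["joints"].round(2))
for n in ["wrist","top"]:
    p=eyes.get_image(n); cv2.imwrite(f"pics/{n}1.png",p["img"][:,:,::-1]); print(n,p["pose"].round(3).tolist())
    np.savez(f"{n}1.npz",**{k:p[k] for k in("img","mtx","pose")})
    for t in ["sieve","sieve_floor","large_nut0","small_nut0"]:
        r=finder.pinpoint(t,p); print(t,[(d["confidence"],[round(float(x),4) for x in d["location"]]) for d in r][:6])
E
```

```text
5.15 [0.61354547 0.19574081 0.21840458] [-1.56941941e+00 -3.44233528e-04  2.53509316e-01] [-0.04  0.55 -0.54  1.77  0.35  0.91 -0.48]
wrist [[0.968, 0.239, 0.073, 0.593], [0.25, -0.926, -0.281, 0.275], [0.0, 0.291, -0.957, 0.385], [0.0, 0.0, 0.0, 1.0]]
sieve [(0.79, [0.5502, 0.1766, 0.0136])]
sieve_floor [(0.81, [0.5522, 0.172, 0.0201]), (0.44, [0.5364, 0.2081, 0.0252])]
large_nut0 [(0.94, [0.5061, 0.1618, 0.0216]), (0.91, [0.5854, 0.2221, 0.0216]), (0.65, [0.6034, 0.1529, 0.0231]), (0.64, [0.6356, 0.3582, 0.0073])]
small_nut0 [(0.71, [0.5481, 0.1569, 0.0184]), (0.58, [0.5361, 0.2065, 0.0228]), (0.52, [0.5628, 0.1284, 0.0239]), (0.47, [0.5477, 0.1881, 0.0254])]
top [[0.03, -0.999, 0.044, 0.526], [-0.999, -0.03, 0.012, 0.044], [-0.011, -0.045, -0.999, 0.97], [0.0, 0.0, 0.0, 1.0]]
sieve []
sieve_floor []
large_nut0 []
small_nut0 []
```

View pics/wrist1.png

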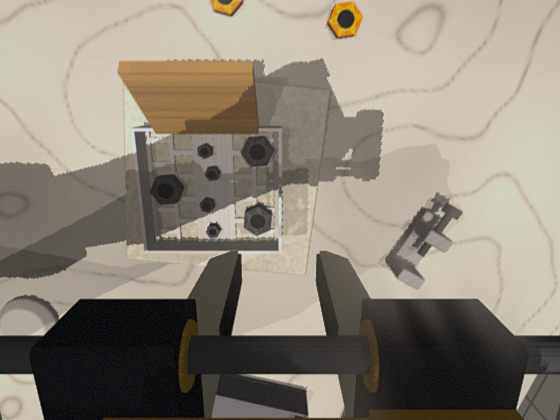

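The wrist image shows the pan with rim corners near (133,128), (282,127), (282,250) and (147,250). The two right-hand large nuts are at (257,151) and (257,218), with a clear gap on the right wall around (281,188). The grip is at the top, (190,95). I'll overlay a model of the pan to refine its pose.

```bash
cat > h.py <<'E'
import numpy as np, cv2
def proj(P,K,T):
    P=np.atleast_2d(P); c=(P-T[:3,3])@T[:3,:3]; q=c@K.T; return q[:,:2]/q[:,2:]
def model(x,y,yaw,z0=0.015):
    c,s=np.cos(yaw),np.sin(yaw); R=np.array([[c,-s,0],[s,c,0],[0,0,1]])
    L=[]
    def rect(a,b,z): 
        return np.array([[a,b,z],[-a,b,z],[-a,-b,z],[a,-b,z],[a,b,z]])/1000
    L+= [rect(69,62,30),rect(66,59,30),rect(66,59,3)]
    L.append(np.array([[20,59,3],[20,-59,3]])/1000); L.append(np.array([[-20,59,3],[-20,-59,3]])/1000)
    L.append(np.array([[47.5,113,91],[-47.5,113,91]])/1000)
    return [l@R.T+[x,y,z0] for l in L]
def draw(img,K,T,x,y,yaw,f=1,off=(0,0),z0=0.015):
    im=img.copy()
    for l in model(x,y,yaw,z0):
        q=((proj(l,K,T)-off+0.5)*f-0.5); cv2.polylines(im,[np.round(q*8).astype(int)],False,(0,255,0),1,cv2.LINE_AA,3)
    return im
E
cat > o.py <<'E'
import numpy as np, cv2,sys
from h import *
x,y,yaw=map(float,sys.argv[2:5])
d=np.load(sys.argv[1]); 
c=d["img"][50:270,100:320,::-1]; c=cv2.resize(c,None,fx=2.7,fy=2.7,interpolation=cv2.INTER_CUBIC)
cv2.imwrite(sys.argv[5],draw(c,d["mtx"],d["pose"],x,y,np.radians(yaw),2.7,(100,50)))
E
python3 o.py wrist1.npz 0.5515 0.1735 14.5 pics/o1.png
```

```text
(no output)
```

View pics/o1.png

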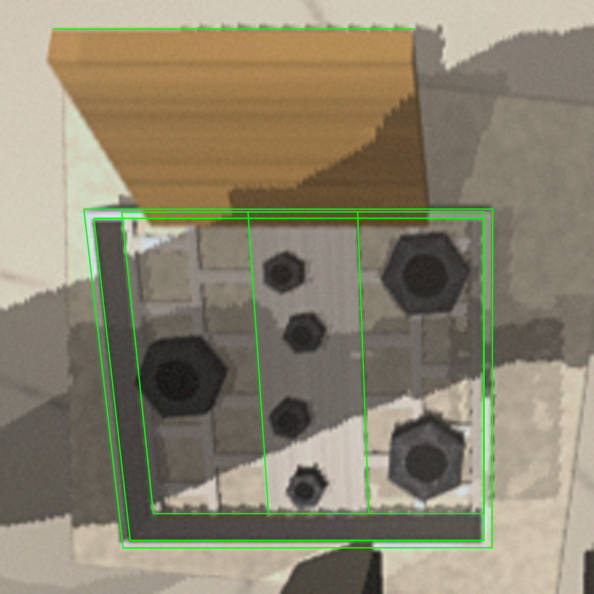

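The overlay fits within about 1 mm: sieve at (0.5515, 0.1735), yaw 14.5°. I'll lower between the two nuts, straddling the +x wall.

Request:
{"api": "step_arm", "payload": {
  "targets": [
    [[0.18,0,-0.2],0,0.65],
    [[0,3,0],0,0.65],
    [[0,4,0],0,0.65],
    [[0,4,0],0,0.65],
    [[0,3,0],0,0.65],
    [[0,1,0],0,0.65],
    [[0,0,0],0,0.65],
    [[0,0,0],0,0.65]
  ]
}}

```text
clock: 6.65
tcp_pos: [0.6164, 0.1917, 0.0699]
tool_rot: [-1.571, -0.002, 0.254]
wrist_force: [0.5, 0.8, 0.4]
finger_gap: 0.0325
```

```bash
python3 - <<'E'
from cell import manip, eyes, workorder, finder
import cv2, numpy as np
s=manip.read_state(); print(s["clock"],s["tcp_pos"],s["tool_rot"],s["joints"].round(2),s["finger_gap"])
for n in ["wrist","side"]:
    p=eyes.get_image(n); cv2.imwrite(f"pics/{n}2.png",p["img"][:,:,::-1])
E
```

```text
6.65 [0.61642662 0.19171462 0.06988072] [-1.57054762 -0.00183354  0.25409733] [-0.11  0.72 -0.44  1.88  0.49  0.64 -0.59] 0.03254200459625423
```

View pics/wrist2.png

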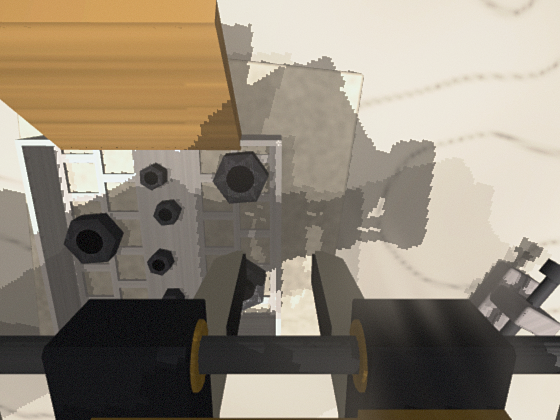

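View pics/side2.png

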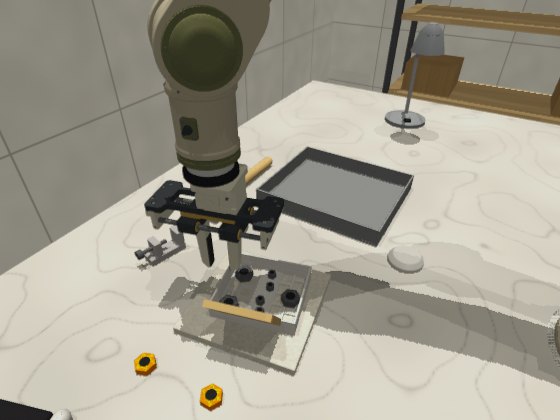

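The wall rim at column 279 is centred between the fingertips (243 to 313), and the nuts are clear of the fingers. I'll lower the rest of the way and close.

Request:
{"api": "step_arm", "payload": {
  "targets": [
    [[0,1.5,0.25],0,0.65],
    [[0,1.5,0],0,0.65],
    [[0,1.2,0],0,0.65],
    [[0,0.6,0],0,0.65],
    [[0,0,0],0,0.65],
    [[0,0,0],0,0.65]
  ]
}}

```text
clock: 7.5
tcp_pos: [0.6152, 0.1939, 0.0208]
tool_rot: [-1.571, -0.0, 0.254]
wrist_force: [0.0, 0.3, -0.8]
finger_gap: 0.0326
```

Request:
{"api": "step_arm", "payload": {
  "targets": [
    [[0,0,0],0,0.75],
    [[0,0,0],0,0.85],
    [[0,0,0],0,0.92],
    [[0,0,0],0,1],
    [[0,0,0],0,1],
    [[0,0,0],0,1]
  ],
  "force": 15
}}

```text
clock: 8.25
tcp_pos: [0.6152, 0.1938, 0.0207]
tool_rot: [-1.571, -0.0, 0.254]
wrist_force: [0.2, -0.7, 1.7]
finger_gap: 0.0028
```

Request:
{"api": "step_arm", "payload": {
  "targets": [
    [[0,0,0],0,1],
    [[0,0,0],0,1],
    [[0,-0.2,0],0,1],
    [[0,-0.3,0],0,1],
    [[0,-0.3,0],0,1],
    [[0,-0.2,0],0,1],
    [[0,0,0],0,1],
    [[0,0,0],0,1]
  ],
  "force": 50
}}

```text
clock: 9.25
tcp_pos: [0.615, 0.1937, 0.0305]
tool_rot: [-1.571, 0.0, 0.254]
wrist_force: [0.5, 0.4, -3.4]
finger_gap: 0.0032
```

```bash
python3 - <<'E'
from cell import manip, eyes, workorder, finder
import cv2, numpy as np
s=manip.read_state(); print(s["clock"],s["tcp_pos"],s["tool_rot"],s["wrist_force"],s["wrist_torque"],s["finger_gap"])
for n in ["wrist","side"]:
    p=eyes.get_image(n); cv2.imwrite(f"pics/{n}3.png",p["img"][:,:,::-1])
cv2.imwrite("pics/side3c.png",cv2.resize(p["img"][200:360,140:350,::-1],None,fx=3.5,fy=3.5,interpolation=2))
E
```

```text
9.25 [0.61500048 0.19367849 0.03054555] [-1.57085772e+00  1.19856621e-04  2.54193702e-01] [ 0.48244194  0.35041666 -3.4165014 ] [-0.10293784 -0.32101116  0.00809381] 0.0031674823446395635
```

View pics/side3c.png

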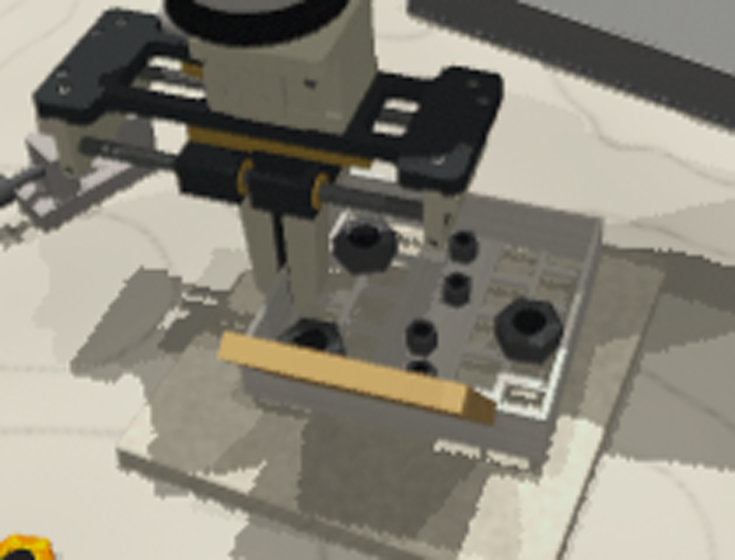

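View pics/wrist3.png

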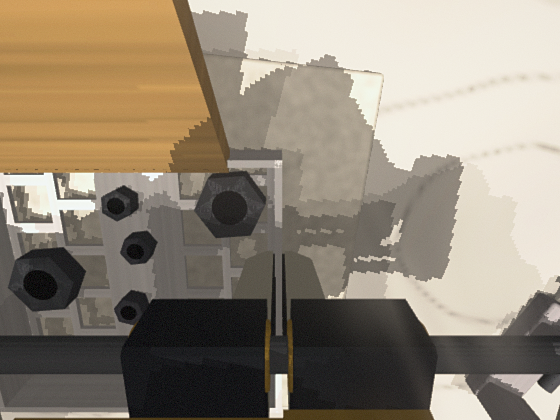

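The grip holds: the load is about 3.4 N and the pan is 1 cm up with all seven nuts in place. I'll lift further and check that it's level.

Request:
{"api": "step_arm", "payload": {
  "targets": [
    [[0,-0.3,0],0,1],
    [[0,-0.6,0],0,1],
    [[0,-0.9,0],0,1],
    [[0,-1,0],0,1],
    [[0,-1,0],0,1],
    [[0,-0.9,0],0,1],
    [[0,-0.6,0],0,1],
    [[0,-0.3,0],0,1],
    [[0,0,0],0,1],
    [[0,0,0],0,1]
  ]
}}

```text
clock: 10.6
tcp_pos: [0.6148, 0.1937, 0.0863]
tool_rot: [-1.571, 0.001, 0.254]
wrist_force: [-0.3, -0.6, -3.5]
finger_gap: 0.0028
```

```bash
cat > lv.py <<'E'
import sys
from cell import manip, eyes, workorder, finder
import cv2, numpy as np
n=sys.argv[1]
s=manip.read_state(); print(s["clock"],s["tcp_pos"].round(4),s["tool_rot"].round(4),s["wrist_force"].round(1),s["wrist_torque"].round(2),s["finger_gap"])
from h import *
for c in ["side","wrist"]:
    p=eyes.get_image(c)
    yaw=s["tool_rot"][2]; R=np.array([[np.cos(yaw),-np.sin(yaw)],[np.sin(yaw),np.cos(yaw)]])
    o=s["tcp_pos"][:2]-R@[0.0675,0.004]; z0=s["tcp_pos"][2]-0.0058
    im=p["img"][:,:,::-1].copy()
    if c=="side":
        q=proj([o[0],o[1],z0],p["mtx"],p["pose"])[0].astype(int); a,b=max(0,min(q[0]-110,340)),max(0,min(q[1]-90,240))
        f=3.4; cr=cv2.resize(im[b:b+180,a:a+220],None,fx=f,fy=f,interpolation=2)
        cv2.imwrite(f"pics/{c}{n}.png",draw(cr,p["mtx"],p["pose"],o[0],o[1],yaw,f,(a,b),z0))
    else: cv2.imwrite(f"pics/{c}{n}.png",draw(im,p["mtx"],p["pose"],o[0],o[1],yaw,z0=z0))
E
python3 lv.py 4
```

```text
10.6 [0.6148 0.1937 0.0863] [-1.5709e+00  6.0000e-04  2.5430e-01] [-0.3 -0.6 -3.5] [-0.06 -0.33  0.  ] 0.0028435731940377007
```

View pics/side4.png

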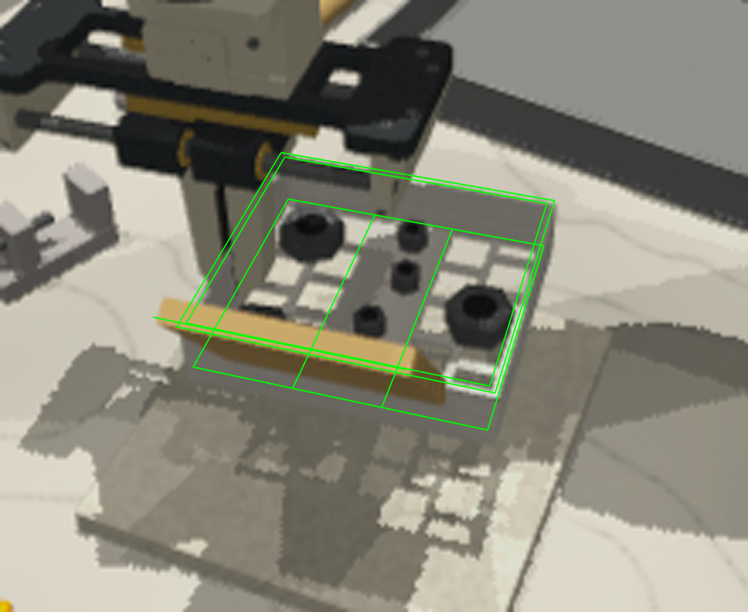

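View pics/wrist4.png

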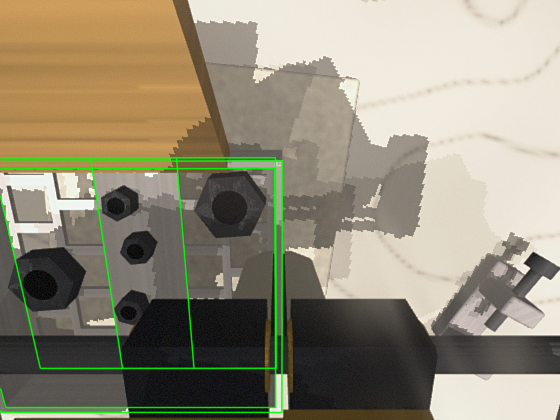

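The pan is level to within about 1° of the predicted model, and all nuts are in it. Now a smooth carry to the middle of the tray.

Request:
{"api": "step_arm", "payload": {
  "targets": [
    [[-0.08,0,-0.4],0,1],
    [[-0.18,0,-0.9],0,1],
    [[-0.3,0,-1.5],0,1],
    [[-0.41,0,-2.1],0,1],
    [[-0.51,0,-2.6],0,1],
    [[-0.58,0,-2.93],0,1],
    [[-0.58,0,-2.93],0,1],
    [[-0.58,0,-2.93],0,1],
    [[-0.58,0,-2.93],0,1],
    [[-0.58,0,-2.93],0,1],
    [[-0.58,0,-2.93],0,1],
    [[-0.58,0,-2.93],0,1],
    [[-0.51,0,-2.6],0,1],
    [[-0.41,0,-2.1],0,1],
    [[-0.3,0,-1.5],0,1],
    [[-0.18,0,-0.9],0,1],
    [[-0.08,0,-0.4],0,1],
    [[0,0,0],0,1],
    [[0,0,0],0,1]
  ]
}}

```text
clock: 13.08
tcp_pos: [0.6365, -0.1666, 0.0866]
tool_rot: [-1.57, -0.0, 0.255]
wrist_force: [0.5, -0.3, -3.8]
finger_gap: 0.0027
```

```bash
python3 lv.py 5
```

```text
13.075 [ 0.6365 -0.1666  0.0866] [-1.5704e+00 -1.0000e-04  2.5550e-01] [ 0.5 -0.3 -3.8] [-0.06 -0.35 -0.  ] 0.002735395106334611
```

View pics/side5.png

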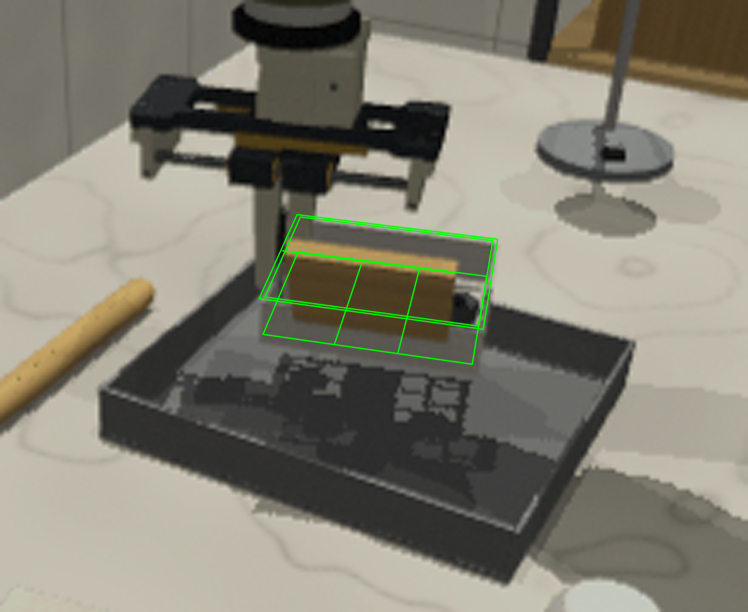

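View pics/wrist5.png

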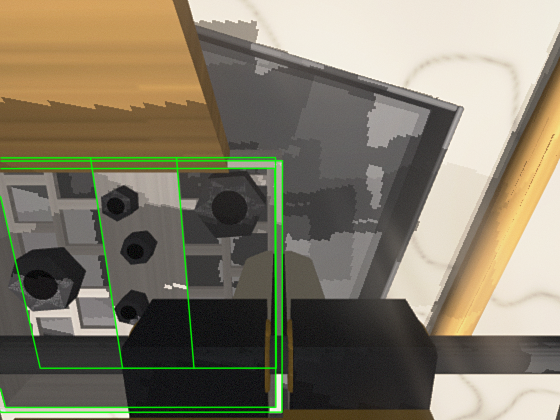

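Still level and centred over the tray at (0.572, -0.188), with the nuts in place. I'll lower it 2 cm and shake along tool x, starting moderately.

Request:
{"api": "step_arm", "payload": {
  "targets": [
    [[0,0.5,0],0,1],
    [[0,1,0],0,1],
    [[0,0.5,0],0,1],
    [[0,0,0],0,1],
    [[1.5,0,0],0,1],
    [[-3,0,0],0,1],
    [[3,0,0],0,1],
    [[-3,0,0],0,1],
    [[3,0,0],0,1],
    [[-3,0,0],0,1],
    [[3,0,0],0,1],
    [[-3,0,0],0,1],
    [[1.5,0,0],0,1],
    [[0,0,0],0,1],
    [[0,0,0],0,1]
  ]
}}

```text
clock: 15.05
tcp_pos: [0.637, -0.1672, 0.0667]
tool_rot: [-1.571, -0.001, 0.255]
wrist_force: [-0.3, -0.3, -2.8]
finger_gap: 0.0027
```

```bash
python3 lv.py 6
```

```text
15.05 [ 0.637  -0.1672  0.0667] [-1.5707e+00 -5.0000e-04  2.5470e-01] [-0.3 -0.3 -2.8] [-0.02 -0.27  0.02] 0.002673440947076303
```

View pics/side6.png

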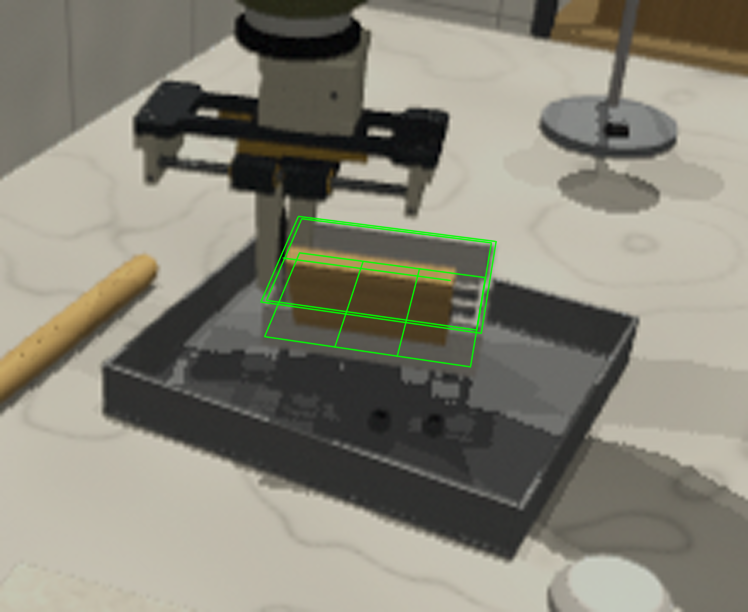

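View pics/wrist6.png

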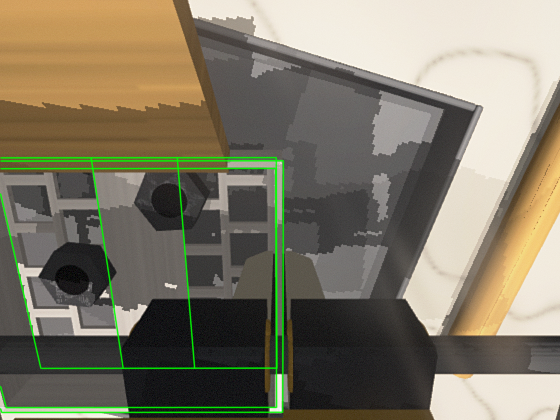

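Two small nuts show in the tray at crop pixels (378,420) and (432,425). None are visible in the seen part of the sieve, and the pan is still level. I'll shake again so that any nut hidden under the gripper drops too.

Request:
{"api": "step_arm", "payload": {
  "targets": [
    [[1.8,0,0],0,1],
    [[-3.6,0,0],0,1],
    [[3.6,0,0],0,1],
    [[-3.6,0,0],0,1],
    [[3.6,0,0],0,1],
    [[-3.6,0,0],0,1],
    [[3.6,0,0],0,1],
    [[-3.6,0,0],0,1],
    [[3.6,0,0],0,1],
    [[-3.6,0,0],0,1],
    [[1.8,0,0],0,1],
    [[0,0,0],0,1],
    [[0,0,0],0,1]
  ]
}}

```text
clock: 16.77
tcp_pos: [0.6365, -0.1674, 0.0665]
tool_rot: [-1.571, 0.0, 0.254]
wrist_force: [0.3, -0.1, -3.4]
finger_gap: 0.0027
```

```bash
python3 lv.py 7; python3 - <<'E'
from cell import manip, eyes, workorder, finder
import cv2
for c in ["side","top","wrist"]:
    p=eyes.get_image(c); cv2.imwrite(f"pics/{c}7b.png",p["img"][:,:,::-1])
    for t in ["small_nut0","large_nut0"]: print(c,t,[(d["confidence"],[round(float(x),3) for x in d["location"]]) for d in finder.pinpoint(t,p)])
E
```

```text
16.775 [ 0.6365 -0.1674  0.0665] [-1.5707e+00  1.0000e-04  2.5450e-01] [ 0.3 -0.1 -3.4] [-0.12 -0.25  0.01] 0.0027125460885356204
side small_nut0 [(0.58, [0.546, -0.14, 0.007]), (0.42, [0.516, -0.155, 0.006]), (0.2, [0.778, 0.165, 0.002])]
side large_nut0 [(0.86, [0.519, 0.347, 0.007]), (0.78, [0.637, 0.359, 0.006])]
top small_nut0 [(0.7, [0.557, 0.178, -0.001]), (0.36, [0.531, -0.226, 0.01])]
top large_nut0 [(0.7, [0.528, 0.351, 0.005]), (0.66, [0.584, -0.172, 0.071]), (0.54, [0.635, 0.361, 0.002]), (0.5, [0.567, -0.151, 0.069])]
wrist small_nut0 [(0.73, [0.533, -0.228, 0.009]), (0.48, [0.584, -0.177, 0.068])]
wrist large_nut0 [(0.8, [0.567, -0.212, 0.067]), (0.75, [0.583, -0.174, 0.071]), (0.56, [0.562, -0.147, 0.07])]
```

View pics/side7.png

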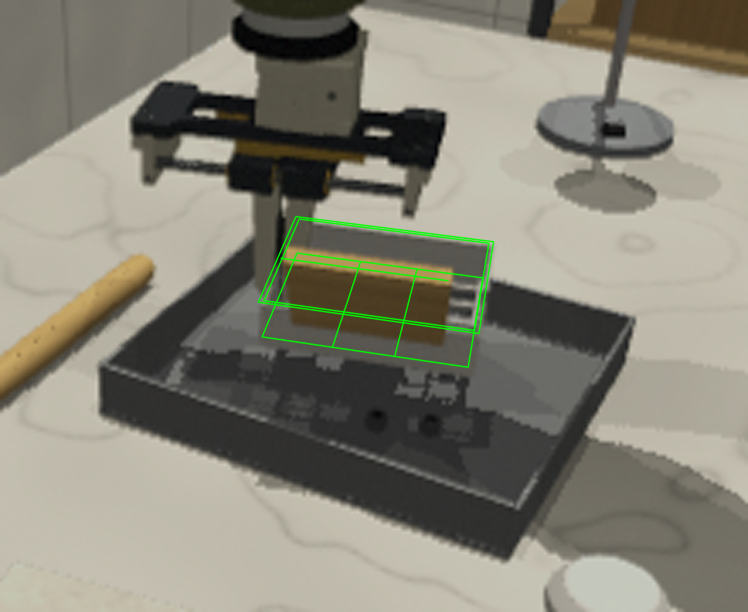

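View pics/wrist7.png

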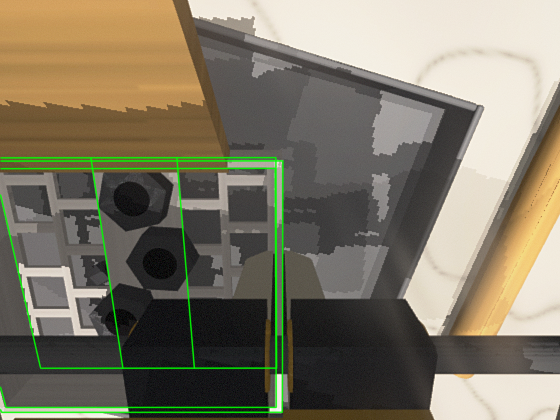

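View pics/top7b.png

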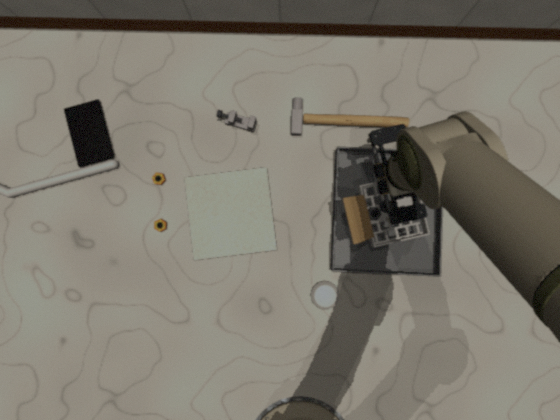

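All three large nuts sit mid-sieve, at wrist-image pixels (132,198), (160,262) and (122,315). Three small nuts are located in the tray, and the fourth is hidden by the sieve or gripper. I'll raise the sieve, still over the tray, to look underneath.

Request:
{"api": "step_arm", "payload": {
  "targets": [
    [[0,-0.5,0.2],0,1],
    [[0,-1,0.5],0,1],
    [[0,-1.5,0.8],0,1],
    [[0,-2,1],0,1],
    [[0,-2,1],0,1],
    [[0,-2,1],0,1],
    [[0,-1.5,0.8],0,1],
    [[0,-1,0.5],0,1],
    [[0,-0.5,0.2],0,1],
    [[0,0,0],0,1],
    [[0,0,0],0,1]
  ]
}}

```text
clock: 18.7
tcp_pos: [0.621, -0.1099, 0.1859]
tool_rot: [-1.571, 0.001, 0.254]
wrist_force: [-0.1, 0.1, -2.6]
finger_gap: 0.0026
```

```bash
python3 - <<'E'
from cell import manip, eyes, workorder, finder
import cv2
print(manip.read_state()["tcp_pos"])
for c in ["side","top","wrist"]:
    p=eyes.get_image(c); cv2.imwrite(f"pics/{c}8.png",p["img"][:,:,::-1])
    if c=="side": cv2.imwrite("pics/side8c.png",cv2.resize(p["img"][60:260,230:430,::-1],None,fx=3,fy=3,interpolation=2))
    if c=="top": cv2.imwrite("pics/top8c.png",cv2.resize(p["img"][120:290,320:460,::-1],None,fx=3.5,fy=3.5,interpolation=2))
    for t in ["small_nut0","large_nut0"]: print(c,t,[(d["confidence"],[round(float(x),3) for x in d["location"]]) for d in finder.pinpoint(t,p)])
E
```

```text
[ 0.62104688 -0.10991522  0.18591916]
side small_nut0 [(0.6, [0.516, -0.157, 0.009]), (0.58, [0.531, -0.23, 0.009]), (0.49, [0.548, -0.139, 0.011]), (0.37, [0.56, -0.26, 0.009])]
side large_nut0 [(0.73, [0.523, 0.347, 0.004]), (0.72, [0.635, 0.358, 0.009])]
top small_nut0 [(0.73, [0.366, -0.048, -0.002]), (0.55, [0.516, -0.155, 0.011])]
top large_nut0 [(0.72, [0.525, 0.352, 0.007]), (0.57, [0.566, -0.116, 0.187]), (0.56, [0.637, 0.361, 0.003])]
wrist small_nut0 [(0.5, [0.553, -0.143, 0.012])]
wrist large_nut0 [(0.85, [0.552, -0.154, 0.19]), (0.82, [0.569, -0.114, 0.187]), (0.79, [0.549, -0.09, 0.186])]
```

View pics/side8c.png

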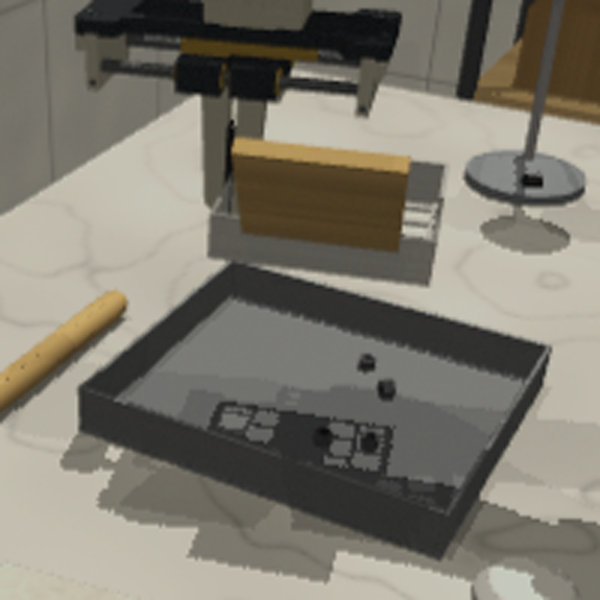

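View pics/wrist8.png

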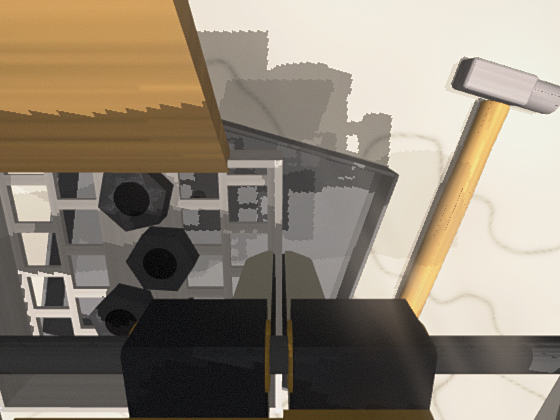

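View pics/top8c.png

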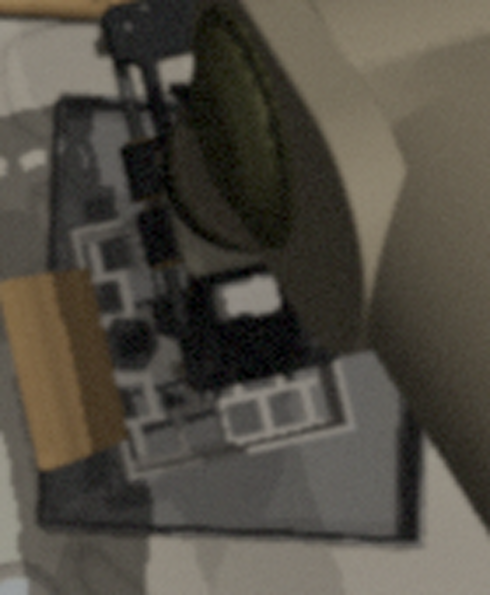

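All four small nuts lie in the tray, at crop pixels (366,361), (387,388), (322,436) and (370,440). All three large nuts are in the sieve. Now I'll carry it back over the board.

Request:
{"api": "step_arm", "payload": {
  "targets": [
    [[0.1,0,0.4],0,1],
    [[0.23,0,0.9],0,1],
    [[0.38,0,1.5],0,1],
    [[0.53,0,2.1],0,1],
    [[0.66,0,2.6],0,1],
    [[0.76,0,3],0,1],
    [[0.76,0,3],0,1],
    [[0.76,0,3],0,1],
    [[0.76,0,3],0,1],
    [[0.76,0,3],0,1],
    [[0.66,0,2.6],0,1],
    [[0.53,0,2.1],0,1],
    [[0.38,0,1.5],0,1],
    [[0.23,0,0.9],0,1],
    [[0.1,0,0.4],0,1],
    [[0,0,0],0,1]
  ]
}}

```text
clock: 21.15
tcp_pos: [0.6195, 0.1995, 0.1865]
tool_rot: [-1.571, 0.0, 0.254]
wrist_force: [0.6, 0.3, -3.6]
finger_gap: 0.0025
```

Request:
{"api": "step_arm", "payload": {
  "targets": [
    [[0,0.5,0],0,1],
    [[0,1,0],0,1],
    [[0,1.5,0],0,1],
    [[0,2,0],0,1],
    [[0,2,0],0,1],
    [[0,2,0],0,1],
    [[0,2,0],0,1],
    [[0,1.5,0],0,1],
    [[0,1,0],0,1],
    [[0,0.5,0],0,1],
    [[0,0,0],0,1],
    [[0,0,0],0,1]
  ]
}}

```text
clock: 22.65
tcp_pos: [0.6198, 0.2001, 0.0472]
tool_rot: [-1.571, -0.001, 0.254]
wrist_force: [0.0, -0.0, -2.4]
finger_gap: 0.0023
```

```bash
python3 lv.py 9
```

```text
22.65 [0.6198 0.2001 0.0472] [-1.5707e+00 -9.0000e-04  2.5420e-01] [ 0.  -0.  -2.4] [-0.07 -0.32  0.03] 0.0023278732003345006
```

View pics/side9.png

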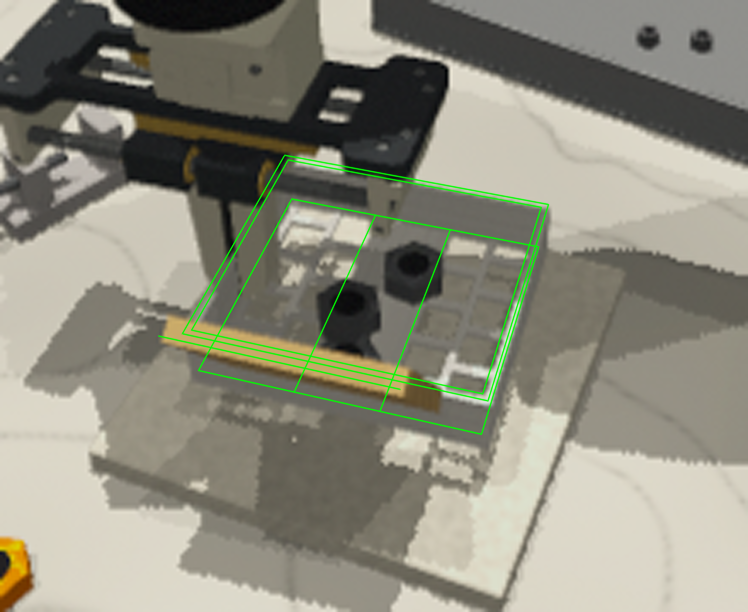

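View pics/wrist9.png

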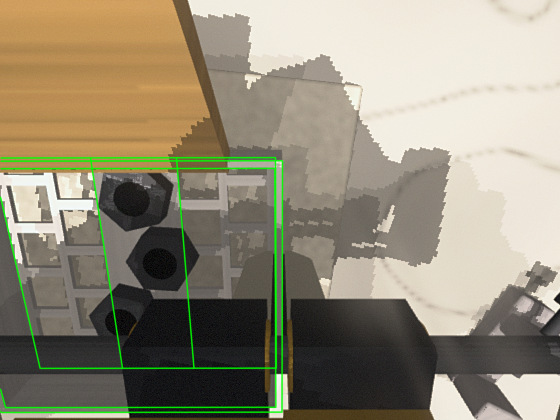

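Still level, with the three large nuts in the sieve and the board beneath. I'll lower slowly to contact.

Request:
{"api": "step_arm", "payload": {
  "targets": [
    [[0,0.6,0],0,1],
    [[0,0.8,0],0,1],
    [[0,0.6,0],0,1],
    [[0,0.3,0],0,1],
    [[0,0.2,0],0,1],
    [[0,0.1,0],0,1],
    [[0,0,0],0,1],
    [[0,0,0],0,1]
  ]
}}

```text
clock: 23.75
tcp_pos: [0.6194, 0.2001, 0.0207]
tool_rot: [-1.571, -0.0, 0.254]
wrist_force: [-0.3, 0.8, -1.6]
finger_gap: 0.0026
```

Request:
{"api": "step_arm", "payload": {
  "targets": [
    [[0,0.05,0],0,1],
    [[0,0,0],0,1],
    [[0,0,0],0,0.95],
    [[0,0,0],0,0.9],
    [[0,0,0],0,0.8],
    [[0,0,0],0,0.7],
    [[0,0,0],0,0.7],
    [[0,0,0],0,0.7]
  ]
}}

```text
clock: 24.75
tcp_pos: [0.6194, 0.2, 0.0201]
tool_rot: [-1.571, 0.0, 0.254]
wrist_force: [-0.2, 0.4, -0.7]
finger_gap: 0.0275
```

```bash
python3 lv.py 10
```

```text
24.75 [0.6194 0.2    0.0201] [-1.5708  0.      0.2542] [-0.2  0.4 -0.7] [-0.01 -0.09 -0.  ] 0.027462009701965683
```

View pics/side10.png

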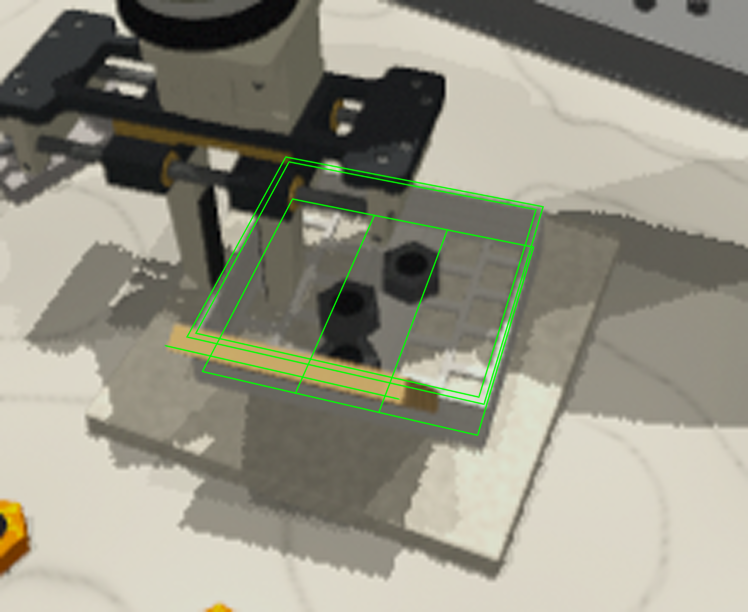

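View pics/wrist10.png

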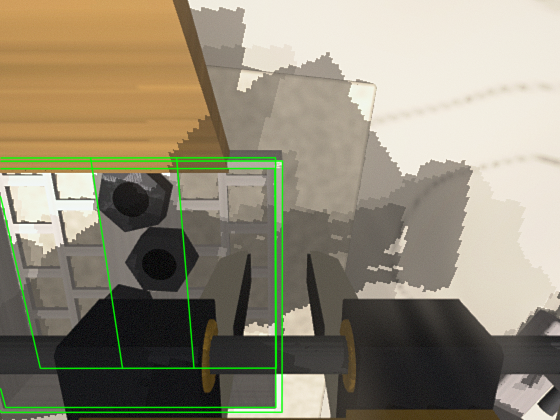

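Released, with the sieve standing flat and both fingers clear of the wall. I'll withdraw straight up.

Request:
{"api": "step_arm", "payload": {
  "targets": [
    [[0,-0.5,0],0,0.7],
    [[0,-1.5,0],0,0.7],
    [[0,-3,0],0,0.7],
    [[0,-4,0],0,0.7],
    [[0,-5,0],0,0.7],
    [[0,-5,0],0,0.7],
    [[0,-3,-4],0,0.7],
    [[0,0,-6],0,0.7],
    [[0,0,-6],0,0.7],
    [[0,0,-6],0,0.7],
    [[0,0,-6],0,0.7],
    [[0,0,-6],0,0.7],
    [[0,0,-6],0,0.7],
    [[0,0,-6],0,0.7],
    [[0,0,-6],0,0.7],
    [[0,0,-6],0,0.7],
    [[0,0,0],0,0.7],
    [[0,0,0],0,0.7]
  ]
}}

```text
clock: 27.1
tcp_pos: [0.765, -0.3607, 0.2406]
tool_rot: [-1.57, -0.001, 0.254]
wrist_force: [-0.1, 0.7, -0.6]
finger_gap: 0.0278
```

```bash
python3 - <<'E'
from cell import manip, eyes, workorder, finder
import cv2
s=manip.read_state();print(s["clock"],s["tcp_pos"])
for c in ["side","top"]:
    p=eyes.get_image(c); cv2.imwrite(f"pics/{c}11.png",p["img"][:,:,::-1])
    for t in ["small_nut0","large_nut0","sieve","sieve_floor","board","hub_cap","clamp","hammer"]: print(c,t,[(d["confidence"],[round(float(x),3) for x in d["location"]]) for d in finder.pinpoint(t,p)])
E
```

```text
27.1 [ 0.7650487  -0.36073818  0.24064949]
side small_nut0 [(0.62, [0.548, -0.14, 0.009]), (0.55, [0.516, -0.155, 0.011]), (0.49, [0.56, -0.259, 0.006]), (0.39, [0.531, -0.228, 0.007])]
side large_nut0 [(0.77, [0.525, 0.346, 0.005]), (0.67, [0.561, 0.189, 0.026]), (0.66, [0.549, 0.156, 0.024]), (0.56, [0.634, 0.356, 0.005]), (0.55, [0.549, -0.142, 0.008]), (0.42, [0.55, 0.22, 0.025])]
side sieve [(0.6, [0.554, 0.18, 0.016])]
side sieve_floor [(0.57, [0.555, 0.177, 0.02])]
side board [(0.63, [0.57, -0.189, -0.001]), (0.61, [0.535, 0.267, 0.083]), (0.57, [0.552, 0.179, 0.003]), (0.33, [0.792, -0.096, -0.0])]
side hub_cap [(0.57, [0.369, -0.047, 0.002])]
side clamp [(0.91, [0.778, 0.163, 0.003]), (0.41, [0.547, 0.22, 0.026])]
side hammer [(0.9, [0.793, -0.094, -0.0])]
top small_nut0 [(0.52, [0.529, -0.229, 0.01]), (0.43, [0.557, -0.259, 0.013]), (0.41, [0.514, -0.157, 0.011]), (0.41, [0.549, -0.143, 0.009])]
top large_nut0 [(0.67, [0.564, 0.195, 0.022]), (0.67, [0.526, 0.349, 0.007]), (0.61, [0.544, 0.218, 0.022]), (0.6, [0.548, 0.158, 0.024]), (0.47, [0.635, 0.359, 0.004])]
top sieve [(0.6, [0.552, 0.177, 0.011]), (0.54, [0.549, -0.145, 0.01]), (0.36, [0.546, 0.216, 0.023])]
top sieve_floor [(0.6, [0.553, 0.18, 0.021])]
top board [(0.64, [0.555, 0.179, 0.002])]
top hub_cap [(0.67, [0.367, -0.047, -0.002]), (0.34, [0.552, 0.179, 0.02])]
top clamp [(0.86, [0.784, 0.166, 0.002]), (0.63, [0.554, 0.18, -0.0]), (0.55, [0.532, 0.268, 0.082])]
top hammer [(0.97, [0.791, -0.1, 0.003])]
```

View pics/side11.png

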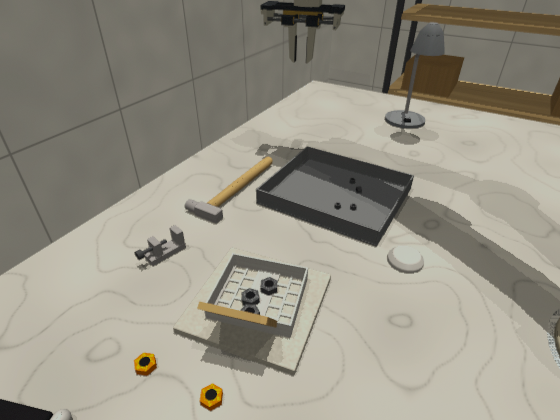

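View pics/top11.png

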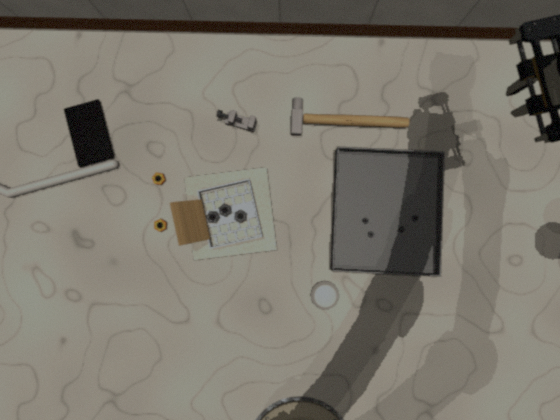

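The final pictures show the sieve upright near the middle of the board, at top-view pixel (230,213), with the three large nuts in it. The four small nuts are in the tray at (365,220), (370,234), (402,229) and (415,218). The hub cap, clamp and hammer are where they started, and the arm is clear. Handing in.

```bash
python3 -c "
from cell import workorder; print(workorder.job_done())"
```

```text
the job is handed in; nothing more can be done
None
```

The sieving is done and handed in, but I held the sieve by its pan wall, not by the wooden grip as you asked. The moves only turn the tool about its vertical axis, so the fingers could not lean 35° to match the grip. Vertical fingers closing on the leaning tab would have tipped the sieve past its limit. I pinched the +x wall between two of the large nuts, at up to 50 N.

I carried the sieve level over the tray and shook it twice from side to side, about ±1.5 cm and then ±1.8 cm. I then raised it to check underneath, set it back on the board and let go.

Last checks, all from camera pictures:
- **Small nuts:** all four are in the tray, seen in both the side and top views.
- **Large nuts:** all three are in the sieve.
- **Sieve:** it stands flat near the middle of the board, with its centre about 3 mm from the board's. Whenever I compared it with a model overlay while held, it was level to within about 1°.
- **Bystanders:** the hub cap, clamp and hammer show no movement beyond the finder's few millimetres of scatter.
- **Arm:** it is clear of everything, and the job took about 28 s of the 67 s allowed.

The finder gave a few false labels, such as calling the tray or the clamp something else, and I discounted those against the pictures. Apart from the grip, no check failed.

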